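Tuck in the pens and shut the pencil tin

ROBOT

A 6-joint arm with a two-finger parallel gripper is mounted at the origin on a cart in front of the work surface, level with it; the furniture and walls round the work are solid. World frame = base frame: x ahead of the robot, y to its left, z up, the work surface at z = 0. Lengths are in m, angles in rad, forces in N, time in s.
With the tool pointing down it reaches from about 0.25 to 0.775 m from the base axis. Payload 8.9 kg.
Tool frame: the origin (TCP) lies midway between the tips of the shut fingers; the grasp point (between the pads) lies 19 mm behind it; z points along the fingers, y is the line along which they close (so a half turn about z gives the same grasp; the last joint's range is limited). The gripper opens to 85 mm and grips with 20 to 120 N. Pads are 22 mm wide; open, the fingers measure 114 mm over their backs; the gripper's body (76 mm by 85 mm) begins 54 mm behind the grasp point. The pads swing forward as they close: fully open they stand 13 mm farther back than shut.
Start: joints at [1.028, 0.291, -0.153, 1.127, 0, 1.431], TCP at [0.206, 0.483, 0.231] pointing down, gripper open.
Joint ranges: [-2.52, 2.52], [-0.91, 1.74], [-1.3, 1.37], [-1.96, 2.02], [-1.52, 1.47], [-3.14, 3.14]. Speed limits (rad/s): [2.22, 2.22, 2.79, 3.14, 3.14, 3.14].

INTERFACE

Orientations are given as a rotation vector (axis times angle).
In Python, from rig import * gives the robot as it stands. The module is installed in compiled form; this text tells all that it offers.
- The arm moves only by the tool move_arm, never from a script. Its argument "plan" is a list of rows, each a list of 2 entries, a list of its own where there are three numbers: the shift along the tool's x, y, z each as a share of 40 mm, from -1 to 1, then the turn, a rotation vector about the tool's x, y, z each as a share of 0.12 rad, from -1 to 1. In form: [[[dx, dy, dz], [wx, wy, wz]], ...]. A call has 1 to 5 rows; each row shifts and turns the commanded pose from where the row before left it, along the tool's axes as they then stand; what a row does not reach is not made up. A row lasts 1/10 s, in which the tool goes at most 50 mm and 8.59 degrees, less where a joint would pass 70% of its speed; a pose out of reach is approached as far as the arm can. A call with a number of a shift or a turn outside -1 to 1 is refused whole. A call with a gripper value outside its range is refused whole. "jaw" is the gripper's target within -1 to 1 (fully open at 1, half-way at 0, shut at -1), set as the call begins (left out, the last holds). The fingers move at their own pace and stop on an object; the grip force is fixed at half the most. Time passes only in rows, so rows that do not move let the fingers close. It gives the time, the measured TCP pose, the force, the opening and the grip force at its end, in the units of the state.
- observe(): the state, without advancing time (a new reading comes with each control period).
- snapshot(name): name is "side" or "top"; returns a dict with "pixels" (384x512x3 uint8, red, green, blue), "range_z" (384x512 float32, m along the optical axis (not along the pixel's ray), 0 where there is no reading), "intrinsics" (3x3 intrinsics, pixels), "k1" (the pictures are not rectified: a ray, as slopes to the right and down, at radius r is drawn at 1 + k1 r^2 times it, then the intrinsics apply), "extrinsics" (4x4, takes a point from camera to world coordinates). Camera axes: x right, y up, looking along -z (the intrinsics and any distortion apply to the point x, -y, -z); pixel columns grow to the right and rows downward; lengths in m; the calibration is good to about 2 mm. A picture is of the moment at which its call begins.
- job_done(): hands the job in; it is judged then, once.
The state is a dict: "time": time; "qpos": joint angles; "qd": joint speeds; "effort": joint torques, N m; "eef_pos": TCP position; "orientation": TCP orientation; "contact_force": force on the tool from outside, world axes, zero at the start; "wrist_torque": the same for the moment, N m; "opening": finger opening in m; "grip_force": force on a finger pad.
Only numpy, scipy, OpenCV 4.12 (cv2) and the standard library are available. Lean on these libraries where they do the work, as an engineer would, in place of code of your own. Each camera call takes 0.05 s, during which the arm holds its last target. There are 200 camera calls.

TASK

The flat red pencil tin stands open, but a white marker lies with its end out over the tin's right-hand end wall and a yellow pencil with its end out over the left-hand end wall, so the lid cannot shut. With the fingertips push each of the two in lengthwise until it drops wholly inside, then push the raised lid over and press it fully down, so that the tin is shut. Do not pick anything up, leave the tin standing where it is and do not disturb the other things on the table.

Things in the scene. Friction and masses are not known exactly. Their poses are not given: they have to be found in the camera images.
- tin: Flat red hinged tin, 98 x 196 x 30 mm shut, 0.7 kg, loose. Origin: centre of its underside; x points from the front edge (nearest the robot) to the hinge edge at the back, y to its left-hand end, z up. Lower part: open box, walls 20 mm high and 2 mm thick, end walls at y = +-0.0974, long walls at x = -0.046 and +0.045, floor 1.6 mm. A purple clip and colour pencils on its floor stay.
- tin_lid (a joint): Lid angle, rad: 0 shut, grows as it opens, starts at 1.75 to 2.05 (leaning back). Hinge axis along the tin's y at x = +0.0467, z = 0.0206 of the tin. Shut, its top face is at z = 0.0304, x = -0.047 to +0.046, y = +-0.098, with an 8 mm skirt below. Stiff hinge (0.12 N m of friction, about 1.5 N at the lip): the lid stays at any angle and does not fall.
- lid_lip (a point): Middle of the free edge of the lid, on the outer face (tin coordinates with the lid shut: -0.0469, 0, 0.0304); it moves with the lid.
- marker_out (a point): Centre of the outer end of the marker (white with a black cap, 135 mm long, 16 mm thick, about 18 g); this end lies on and beyond the tin's right-hand (-y) end wall, some 20 to 40 mm outside it.
- marker_in (a point): Centre of the marker's inner end, which rests on the tin's floor.
- pencil_out (a point): Centre of the outer end of the pencil (yellow, blunt outer end, 136 mm long, 7 mm thick, about 12 g); this end lies on and beyond the tin's left-hand (+y) end wall, some 20 to 40 mm outside it.
- pencil_in (a point): Centre of the pencil's inner end, which rests on the tin's floor.
- glue_tube: Bystander: blue and orange glue tube, 146 x 42 x 28 mm, lying behind the tin. Origin: centre of its underside.
- cutters: Bystander: blue-handled side cutters, 128 x 49 x 12 mm, lying in front of the tin. Origin: centre of its underside.
- pot: Bystander: flat round white paint pot, diameter 90 mm, 32 mm high, to the left of the tin. Origin: centre of its underside.
- jar: Bystander: clear glass jar, diameter 60 mm, 91 mm high, behind the tin to the right. Origin: centre of its underside.
There are look-alikes about, which are no part of the job. Leave any green look-alike of the part that bears pencil_out alone.

How it is judged:
On the way, in this order (a step that is already met when the one before it is completed fails the run):
1. marker and pencil lie wholly inside the tin, below its rim (y of each of marker_out, pencil_in in the frame of tin above -0.0975 m and y of each of marker_in, pencil_out in the frame of tin below 0.0975 m and z of each of marker_out, marker_in, pencil_out, pencil_in in the frame of tin below 0.021 m), for 0.2 s.
2. the lid is shut (value of joint tin_lid below 0.05 rad), for 0.2 s.
At the end, for the whole second after the job is handed in: The lid is within 0.05 rad of shut (under 5 mm at the lip), marker and pencil lie wholly within the tin, and the tin stands flat and at rest (all of step 1 and value of joint tin_lid below 0.05 rad and angle between tin's own z axis and vertical below 0.05 rad and linear speed of tin below 0.01 m/s); the robot touches nothing.
It fails at once if marker or pencil picked up (its outer end more than 50 mm or its inner end more than 35 mm above the table) (height (world z) of any of marker_out, pencil_out above 0.05 m or height (world z) of any of marker_in, pencil_in above 0.035 m).
It fails at once if the tin shoved more than 40 mm, lifted or tipped (distance of tin from where it was at the start of the episode above 0.04 m or height (world z) of tin above 0.012 m or angle between tin's own z axis and vertical above 0.12 rad).
It fails at once if another thing on the table moved more than 30 mm (distance of any of glue_tube, cutters, pot, jar from where it was at the start of the episode above 0.03 m).
It also fails if it takes over 54 s, if anything falls off the work surface, if the arm or the gripper's body presses on something with over 40 N, if the wrist force passes 120 N, or if a joint passes its speed limit or range.

## Working session

There is one attempt and no reset: what is moved stays moved. The work goes in short steps, Python scripts to look and compute and a tool call to move; the robot and the scene stay as the last step left them, time stands still between calls to the robot, and variables do not carry over. Pictures are saved under pics/ and viewed, at most 10 in all, crops included, and the job is handed in when it is done.

Besides the shell and the picture viewer there is one more tool, called after "Emit:" as name(argument=value, ...), one argument or row to a line, values as JSON. move_arm: Moves the arm, as the interface text tells. Shift numbers are shares of 40 mm and turn numbers shares of 0.12 rad, none past 1 either way. Its arguments: {"type":"object","properties":{"plan":{"type":"array","items":{"type":"array"}},"jaw":{"type":"number"}},"required":["plan"]}

```bash
mkdir -p pics; cat > h.py <<'E'
from rig import *
import numpy as np, cv2
from scipy.spatial.transform import Rotation as R
def shot(n):
    s=snapshot(n); return s
def pts(s):
    K=s["intrinsics"];k=s["k1"];h,w=s["range_z"].shape
    u,v=np.meshgrid(np.arange(w),np.arange(h))
    q=cv2.undistortPoints(np.stack([u,v],-1).reshape(-1,1,2).astype(np.float64),K,np.array([k,0,0,0.])).reshape(h,w,2)
    z=s["range_z"]; P=np.stack([q[...,0]*z,-q[...,1]*z,-z],-1)
    E=s["extrinsics"]; W=P@E[:3,:3].T+E[:3,3]; W[z==0]=np.nan
    return W
def save(s,f,box=None,sc=1):
    im=s["pixels"][...,::-1]
    if box: a,b,c,d=box; im=im[b:d,a:c]
    cv2.imwrite(f,cv2.resize(im,None,fx=sc,fy=sc,interpolation=cv2.INTER_CUBIC))
E
python3 - <<'E'
from h import *
a=shot("top");b=shot("side")
im=np.hstack([cv2.resize(x["pixels"],(800,600))[...,::-1] for x in(a,)])
cv2.imwrite("pics/top.png",im);save(b,"pics/side.png",None,1.5)
np.save("top0.npy",pts(a));np.save("side0.npy",pts(b));
cv2.imwrite("top_raw.png",a["pixels"][...,::-1]);cv2.imwrite("side_raw.png",b["pixels"][...,::-1])
print(observe(),a["extrinsics"],b["extrinsics"])
E
```

```text
{'time': 0.1, 'qpos': array([ 1.02771431e+00,  2.91209120e-01, -1.54026552e-01,  1.12669383e+00,
       -1.40874710e-06,  1.43150660e+00]), 'qd': array([-0.00131819, -0.00050958,  0.0003992 , -0.00115201, -0.00060841,
        0.00119845]), 'effort': array([ 1.90785737e-03, -5.37977171e+01,  3.31917608e+01,  9.31838964e-03,
       -2.49467430e-04,  3.64304853e-08]), 'eef_pos': array([0.20607227, 0.48245594, 0.2308065 ]), 'orientation': array([-6.29899301e-01, -3.07741037e+00,  1.67791914e-03]), 'contact_force': array([-0.02683219, -0.74710457,  0.29858417]), 'wrist_torque': array([ 0.0634314 ,  0.01542209, -0.00699617]), 'grip_force': 0.0, 'opening': 0.0854713551130339} [[-0.02123548  0.99573891 -0.08973899  0.48036305]
 [-0.99966721 -0.02246244 -0.01268464  0.22277386]
 [-0.01464635  0.08943977  0.99588454  0.92042913]
 [ 0.          0.          0.          1.        ]] [[-0.98105116  0.1014467  -0.16506724  0.37519328]
 [-0.19370695 -0.49584375  0.8465321   1.1826495 ]
 [ 0.00403033  0.86246597  0.50609902  0.61805555]
 [ 0.          0.          0.          1.        ]]
```

View pics/top.png

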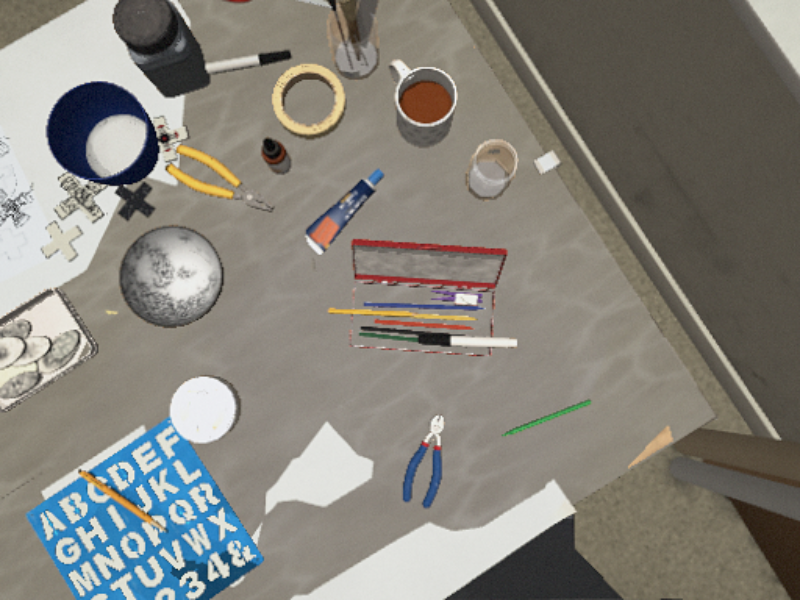

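View pics/side.png

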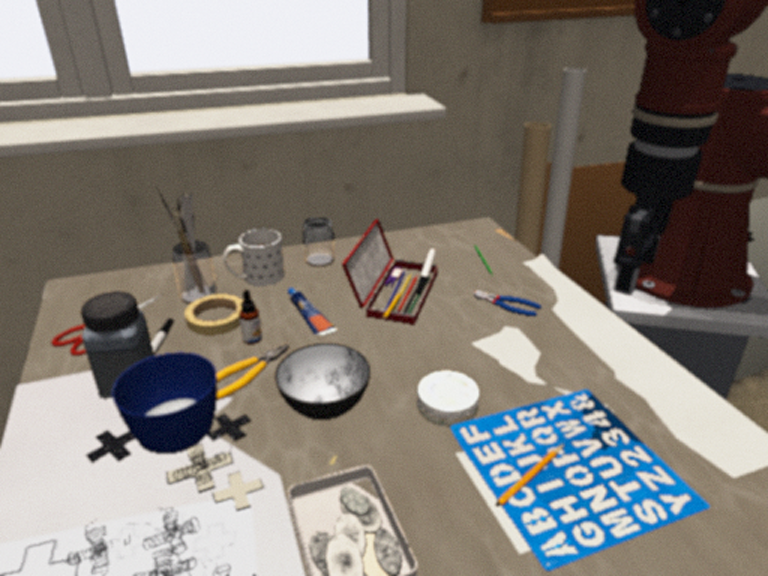

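The marker to push is the one with its white end at about (517,343), over the tin's right-hand wall. The pencil is the yellow one with its end at about (330,310), over the left-hand wall. The look-alikes lie clear of the tin: marker (250,62), orange pencil (120,500) and green pencil (547,418). I'll confirm this in an enlarged crop and measure.

```bash
python3 - <<'E'
from h import *
im=cv2.imread("top_raw.png");W=np.load("top0.npy")
c=im[145:235,200:340];cv2.imwrite("pics/crop.png",cv2.resize(c,None,fx=5.7,fy=5.7,interpolation=cv2.INTER_CUBIC))
hsv=cv2.cvtColor(im,cv2.COLOR_BGR2HSV);H,S,V=cv2.split(hsv)
v,u=np.mgrid[:384,:512]
roi=(u>200)&(u<340)&(v>145)&(v<235)
def rep(n,m):
    p=W[m&roi];p=p[np.isfinite(p).all(1)]
    y=p[:,1];print(n,len(p),"pix",u[m&roi].min(),u[m&roi].max())
    for lo in np.linspace(y.min(),y.max(),9)[:-1]:
        q=p[(y>=lo)&(y<=lo+(np.ptp(y))/8)]
        if len(q): print("  ",np.round(np.median(q,0),4),np.round(q.min(0),4),np.round(q.max(0),4))
rep("yellow",(H>14)&(H<30)&(S>140)&(V>120))
rep("white",(S<50)&(V>190)&(v>205)&(u>280))
rep("black cap",(V<60)&(v>205)&(u>262))
red=((H<6)|(H>172))&(S>130)&(V>70)
rep("redlow",red&(v>178)); rep("lid",red&(v<=186))
p=W[185:230,220:322]
for row in range(176,232,3): print(row,[f"{W[row,k,2]*1000:.0f}" for k in range(205,335,5)])
E
```

```text
yellow 248 pix 208 303
   [0.5372 0.1282 0.0087] [0.5367 0.1151 0.0059] [0.5392 0.1393 0.0117]
   [0.5397 0.1522 0.0093] [0.5373 0.1411 0.0066] [0.5421 0.1654 0.0132]
   [0.5422 0.1806 0.0096] [0.5399 0.1675 0.0051] [0.5448 0.1915 0.0134]
   [0.5449 0.2111 0.0129] [0.5426 0.1958 0.0076] [0.5494 0.2177 0.0163]
   [0.5472 0.2307 0.0178] [0.5433 0.2197 0.0089] [0.5498 0.2436 0.022 ]
   [0.5475 0.2585 0.0221] [0.5452 0.2457 0.019 ] [0.5521 0.2693 0.0263]
   [0.5497 0.284  0.0277] [0.5475 0.2713 0.023 ] [0.5522 0.2948 0.0323]
   [0.5502 0.3074 0.0319] [0.5477 0.2967 0.0061] [0.6479 0.3218 0.0351]
white 251 pix 284 330
   [0.5021 0.0696 0.0397] [0.4978 0.0633 0.0351] [0.5087 0.0751 0.0431]
   [0.5025 0.0813 0.0382] [0.4981 0.0757 0.0329] [0.5088 0.0865 0.0427]
   [0.5027 0.0939 0.0353] [0.4945 0.0873 0.024 ] [0.5092 0.0989 0.039 ]
   [0.504  0.1054 0.0336] [0.4987 0.1    0.0293] [0.5095 0.111  0.0384]
   [0.5035 0.1169 0.031 ] [0.4887 0.1123 0.0247] [0.5098 0.1231 0.0356]
   [0.5058 0.1291 0.0287] [0.4888 0.1232 0.0228] [0.5123 0.1336 0.0332]
   [0.5071 0.1406 0.0276] [0.5017 0.1353 0.0235
[... 3898 characters left out ...]
 ['2', '5', '2', '5', '1', '2', '4', '4', '7', '5', '5', '4', '9', '16', '20', '26', '22', '28', '29', '31', '33', '35', '35', '38', '40', '39']
221 ['2', '5', '2', '4', '20', '22', '1', '3', '5', '3', '2', '3', '1', '1', '3', '3', '18', '22', '26', '26', '31', '34', '34', '38', '37', '40']
224 ['2', '4', '3', '4', '0', '4', '3', '3', '5', '4', '2', '23', '22', '24', '0', '4', '1', '5', '2', '4', '4', '4', '6', '2', '1', '2']
227 ['2', '4', '3', '6', '4', '3', '5', '3', '3', '2', '4', '5', '4', '2', '6', '4', '3', '4', '3', '7', '20', '1', '2', '2', '1', '3']
230 ['5', '3', '5', '4', '2', '4', '4', '4', '4', '5', '6', '4', '4', '3', '4', '3', '2', '5', '5', '3', '3', '1', '2', '3', '5', '4']
```

View pics/crop.png

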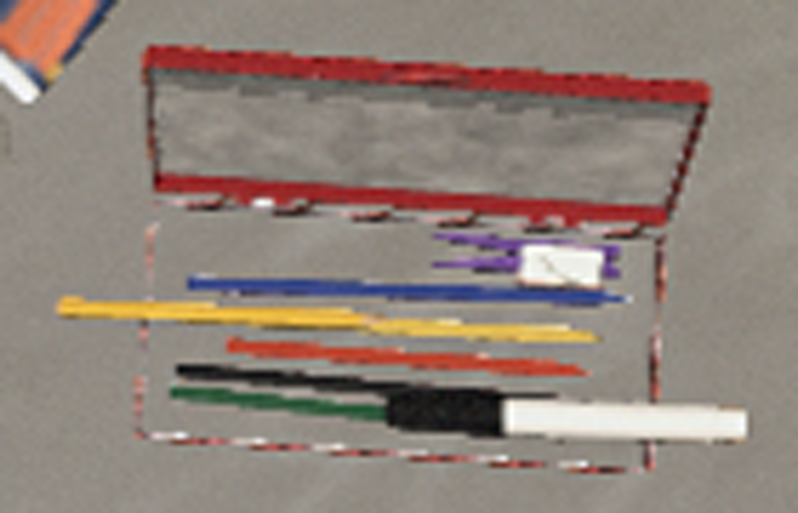

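The crop confirms both targets: the marker's white end at crop (745,423) and the yellow pencil's end at crop (60,307). I'll set the tin frame and work out the first moves.

```bash
cat >> h.py <<'E'
C=np.array([.5415,.1882]);YAW=-0.0917
ex=np.array([np.cos(YAW),np.sin(YAW)]);ey=np.array([-ex[1],ex[0]])
def tin(p): d=np.asarray(p)[...,:2]-C; return np.stack([d@ex,d@ey,np.asarray(p)[...,2]],-1)
def world(t): return np.r_[C+t[0]*ex+t[1]*ey,t[2]]
Rd=np.column_stack([np.r_[-ex,0],np.r_[ey,0],[0,0,-1.]])
def todo(t,Rt=Rd):
    o=observe();R0=R.from_rotvec(o["orientation"])
    d=R0.inv().apply(world(t)-o["eef_pos"]); w=(R0.inv()*R.from_matrix(Rt)).as_rotvec()
    print("t",o["time"],"tin pos",np.round(tin(o["eef_pos"]),4),"shift units",np.round(d/.04,3),"turn units",np.round(w/.12,3),"F",np.round(o["contact_force"],1))
E
python3 - <<'E'
from h import *
todo([-.0025,.165,.231])
W=np.load("top0.npy");T=tin(W);T[...,2]-=.003
im=cv2.imread("top_raw.png");H,S,V=cv2.split(cv2.cvtColor(im,cv2.COLOR_BGR2HSV))
v,u=np.mgrid[:384,:512]
m=(H>14)&(H<30)&(S>110)&(V>100)&(v>190)&(v<212)&(u>200)&(u<240)
print("pencil out",np.round(T[m][np.argsort(-T[m][:,1])[:8]],4))
m=(S<60)&(V>170)&(v>210)&(v<228)&(u>320)&(u<340)&(T[...,2]>.02)
print("marker out",np.round(T[m][np.argsort(T[m][:,1])[:8]],4))
print("pot",np.round(W[261,130],3),"bowl",np.round(W[176,143],3), "wall R",np.round(T[197:213:2,315],4).tolist(),"wall L",np.round(T[203:214:2,225],4).tolist())
E
```

```text
t 0.1 tin pos [-0.361   0.2623  0.2308] shift units [-9.276e+00  4.370e-01 -7.000e-03] turn units [-0.009 -0.003 -2.601] F [-0.  -0.7  0.3]
pencil out [[-0.0008  0.1282  0.028 ]
 [-0.003   0.128   0.0288]
 [ 0.0014  0.1261  0.0293]
 [-0.0029  0.1258  0.0293]
 [-0.0049  0.1257  0.0285]
 [-0.0009  0.1257  0.0318]
 [ 0.0015  0.1239  0.0298]
 [-0.0046  0.1239  0.0257]]
marker out [[-0.0321 -0.128   0.0365]
 [-0.0301 -0.1278  0.037 ]
 [-0.0258 -0.1277  0.0363]
 [-0.0237 -0.1276  0.0361]
 [-0.028  -0.1273  0.0388]
 [-0.0323 -0.1258  0.0371]
 [-0.0302 -0.1257  0.0372]
 [-0.0281 -0.1256  0.0372]]
pot [0.423 0.486 0.032] bowl [0.607 0.467 0.001] wall R [[0.0175, -0.0961, 0.021], [0.0133, -0.0966, 0.0196], [0.0088, -0.0963, 0.023], [0.0045, -0.0966, 0.023], [0.0003, -0.0969, 0.022], [-0.0039, -0.0975, 0.0197], [-0.0081, -0.0979, 0.0186], [-0.0125, -0.0978, 0.0211]] wall L [[-0.0086, 0.0962, 0.0176], [-0.0128, 0.0959, 0.0162], [-0.0174, 0.0952, 0.0217], [-0.0216, 0.0951, 0.0192], [-0.026, 0.0947, 0.0203], [-0.0303, 0.0943, 0.0212]]
```

Emit:
move_arm(
  plan=[
    [[-0.9, 0, 0], [0, 0, -0.87]],
    [[-0.9, 0, 0], [0, 0, -0.87]],
    [[-0.9, 0, 0], [0, 0, -0.86]],
    [[-1, 0, 0], [0, 0, 0]],
    [[-1, 0, 0], [0, 0, 0]],
  ],
  jaw=-1,
)

```text
time: 0.6
eef_pos: [0.39, 0.4432, 0.2311]
orientation: [-0.144, -3.138, 0.0]
contact_force: [0.6, 0.8, 0.1]
opening: 0.0126
grip_force: 0.0
```

```bash
python3 -c "
from h import *
todo([-.0015,.165,.1])"
```

```text
t 0.6 tin pos [-0.1742  0.24    0.2311] shift units [-4.318 -1.875  3.277] turn units [-0.002 -0.003  0.002] F [0.6 0.8 0.1]
```

Emit:
move_arm(
  plan=[
    [[-0.86, -0.37, 0.65], [0, 0, 0]],
    [[-0.86, -0.37, 0.65], [0, 0, 0]],
    [[-0.86, -0.37, 0.65], [0, 0, 0]],
    [[-0.86, -0.37, 0.65], [0, 0, 0]],
    [[-0.86, -0.37, 0.65], [0, 0, 0]],
  ],
)

```text
time: 1.1
eef_pos: [0.5542, 0.3532, 0.0999]
orientation: [-0.144, -3.138, 0.0]
contact_force: [0.4, 0.4, 0.3]
opening: -0.0005
grip_force: 0.0
```

Emit:
move_arm(
  plan=[
    [[0, 0, 0], [0, 0, 0]],
    [[0, 0, 0], [0, 0, 0]],
  ],
)

```text
time: 1.3
eef_pos: [0.553, 0.3533, 0.1]
orientation: [-0.146, -3.136, 0.002]
contact_force: [-0.1, 0.3, 0.3]
opening: -0.0001
grip_force: 0.0
```

```bash
python3 -c "
from h import *
todo([-.0015,.165,.0235])"
```

```text
t 1.3 tin pos [-0.0037  0.1655  0.1   ] shift units [-0.059 -0.01   1.912] turn units [-0.009 -0.019 -0.014] F [-0.1  0.3  0.3]
```

Emit:
move_arm(
  plan=[
    [[-0.06, 0, 0.8], [0, 0, 0]],
    [[0, 0, 0.7], [0, 0, 0]],
    [[0, 0, 0.4], [0, 0, 0]],
    [[0, 0, 0], [0, 0, 0]],
  ],
)

```text
time: 1.7
eef_pos: [0.5533, 0.3543, 0.0239]
orientation: [-0.142, -3.135, 0.002]
contact_force: [-0.6, -0.0, 0.0]
opening: 0.0004
grip_force: 0.0
```

```bash
python3 -c "
from h import *
todo([-.0015,.12,.0235])
s=shot('side');save(s,'pics/s1.png',(210,120,330,230),6.0)"
```

```text
t 1.7 tin pos [-0.0035  0.1665  0.0239] shift units [-0.048 -1.162  0.011] turn units [-0.013 -0.025  0.011] F [-0.6 -0.   0. ]
```

View pics/s1.png

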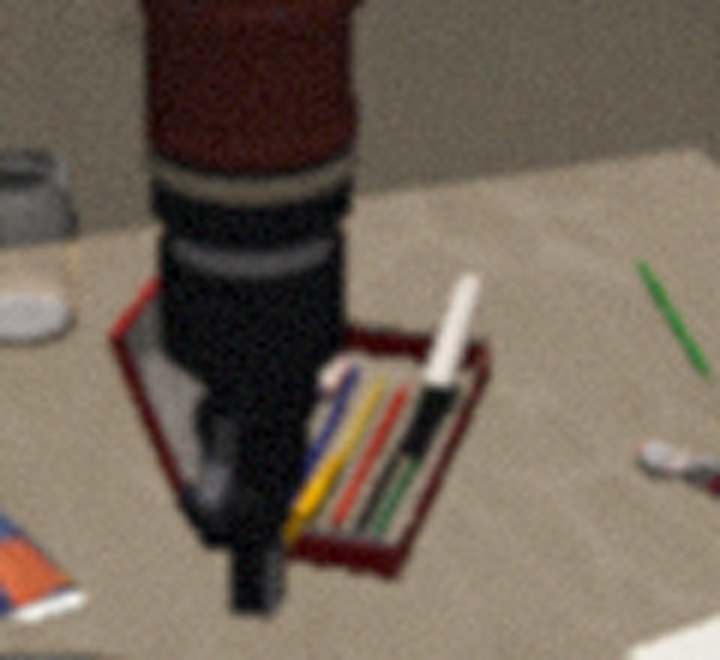

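The shut fingertips (255,590) stand just beyond the pencil's end (290,530), so I'll push.

Emit:
move_arm(
  plan=[
    [[0, -0.3, 0.02], [0, 0, 0]],
    [[0, -0.3, 0], [0, 0, 0]],
    [[0, -0.2, 0], [0, 0, 0]],
    [[0, -0.2, 0], [0, 0, 0]],
    [[0, 0, 0], [0, 0, 0]],
  ],
)

```text
time: 2.25
eef_pos: [0.5521, 0.3129, 0.0249]
orientation: [0.146, 3.138, -0.0]
contact_force: [-0.3, -0.4, -0.1]
opening: 0.0
grip_force: 0.0
```

```bash
cat >> h.py <<'E'
def yellow():
    s=shot('top');T=tin(pts(s));T[...,2]-=.003;H,S,V=cv2.split(cv2.cvtColor(s["pixels"],cv2.COLOR_RGB2HSV))
    v,u=np.mgrid[:384,:512];r=(v>190)&(v<228)&(u>200)&(u<340)
    m=(H>14)&(H<30)&(S>110)&(V>100)&r;y=T[m][:,1]
    o=np.argsort(y);print("pencil n",m.sum(),np.round(T[m][o[:3]],4).tolist(),np.round(T[m][o[-3:]],4).tolist())
    m=(S<60)&(V>170)&(T[...,2]>.003)&(np.abs(T[...,0]+.028)<.012)&r;o=np.argsort(T[m][:,1]);print("marker",np.round(T[m][o[:4]],4).tolist())
    return s
E
python3 -c "
from h import *
todo([-.0015,.106,.0235]);yellow()"
```

```text
t 2.25 tin pos [-0.0009  0.1251  0.0249] shift units [ 0.015 -0.478  0.036] turn units [-0.001  0.001 -0.013] F [-0.3 -0.4 -0.1]
pencil n 181 [[0.0017, -0.0749, 0.009], [0.0018, -0.0731, 0.006], [0.0018, -0.0712, 0.003]] [[-0.0022, 0.0641, 0.0194], [-0.0, 0.0642, 0.0199], [0.0021, 0.0643, 0.02]]
marker [[-0.0321, -0.1279, 0.0369], [-0.0301, -0.1277, 0.0377], [-0.0237, -0.1276, 0.0359], [-0.0281, -0.1273, 0.0394]]
```

Emit:
move_arm(
  plan=[
    [[0, -0.15, 0.04], [0, 0, 0]],
    [[0, -0.15, 0.0], [0, 0, 0]],
    [[0, -0.15, 0], [0, 0, 0]],
    [[0, 0, 0], [0, 0, 0]],
  ],
)

```text
time: 2.7
eef_pos: [0.5501, 0.2954, 0.0228]
orientation: [-0.145, -3.138, 0.001]
contact_force: [-1.1, 0.2, 0.3]
opening: -0.0
grip_force: 0.0
```

```bash
python3 -c "
from h import *
todo([-.0015,.106,.0235]);s=shot('side');save(s,'pics/s2.png',(240,140,310,210),8.5)"
```

```text
t 2.7 tin pos [-0.0012  0.1076  0.0228] shift units [ 0.007 -0.039 -0.018] turn units [-0.004 -0.004 -0.006] F [-1.1  0.2  0.3]
```

View pics/s2.png

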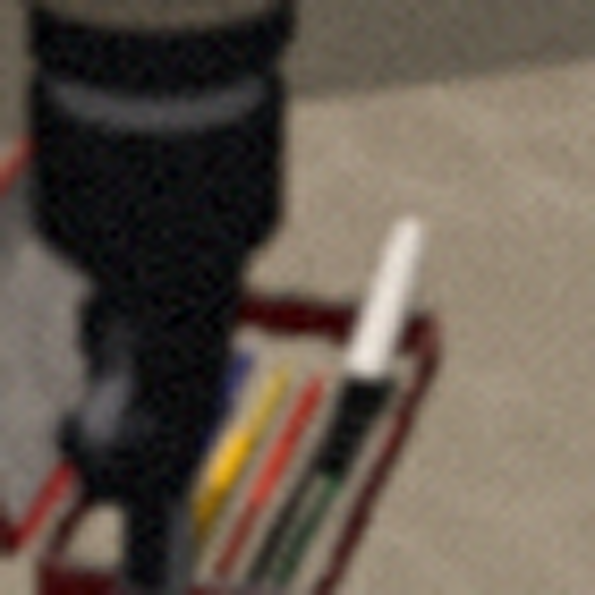

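The finger hides the pencil's end, so I'll lift away and check from the top.

Emit:
move_arm(
  plan=[
    [[0, 0.3, 0], [0, 0, 0]],
    [[0, 0.8, -0.5], [0, 0, 0]],
    [[0, 0.8, -1], [0, 0, 0]],
    [[0, 0.8, -1], [0, 0, 0]],
    [[0, 0, 0], [0, 0, 0]],
  ],
)

```text
time: 3.25
eef_pos: [0.5628, 0.4089, 0.1272]
orientation: [0.138, 3.13, 0.011]
contact_force: [-0.4, -0.7, -0.3]
opening: 0.0001
grip_force: 0.0
```

```bash
python3 -c "
from h import *
todo([-.0015,.106,.0235]);s=yellow();save(s,'pics/t2.png',(200,145,340,235),5.7)"
```

```text
t 3.25 tin pos [0.001  0.2217 0.1272] shift units [ 0.096 -2.912  2.57 ] turn units [0.063 0.072 0.03 ] F [-0.4 -0.7 -0.3]
pencil n 228 [[0.002, -0.0753, 0.0056], [0.0018, -0.0731, 0.0053], [0.0041, -0.0731, 0.0043]] [[-0.0047, 0.096, 0.0237], [-0.0024, 0.0963, 0.0223], [-0.0003, 0.0964, 0.0227]]
marker [[-0.0321, -0.128, 0.0365], [-0.0279, -0.1279, 0.0358], [-0.03, -0.1278, 0.0367], [-0.0259, -0.1276, 0.037]]
```

View pics/t2.png

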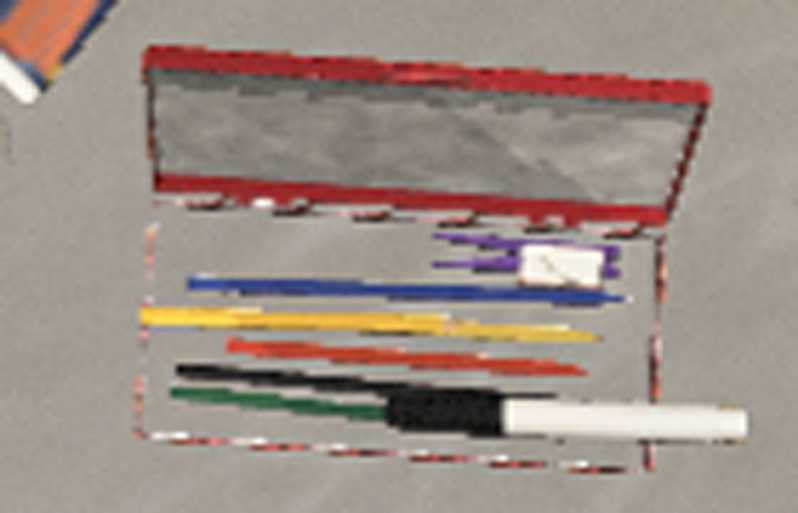

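The pencil's end (crop 143,316) now sits right on the left wall, at y≈0.097. It needs about 8 mm more.

Emit:
move_arm(
  plan=[
    [[0.1, -0.8, 1], [0, 0, 0]],
    [[0, -0.8, 1], [0, 0, 0]],
    [[0, -0.7, 0.35], [0, 0, 0]],
    [[0, 0, 0], [0, 0, 0]],
  ],
)

```text
time: 3.7
eef_pos: [0.5444, 0.3084, 0.0251]
orientation: [-0.148, -3.131, 0.007]
contact_force: [1.3, 0.7, 0.1]
opening: -0.0001
grip_force: 0.0
```

```bash
python3 -c "
from h import *
todo([-.0015,.1,.0225])"
```

```text
t 3.7 tin pos [-0.0081  0.12    0.0251] shift units [-0.167 -0.499  0.066] turn units [-0.039 -0.058 -0.024] F [1.3 0.7 0.1]
```

Emit:
move_arm(
  plan=[
    [[-0.14, 0, 0.06], [0, 0, 0]],
    [[0, -0.15, 0], [0, 0, 0]],
    [[0, -0.15, 0], [0, 0, 0]],
    [[0, -0.18, 0], [0, 0, 0]],
    [[0, 0, 0], [0, 0, 0]],
  ],
)

```text
time: 4.2
eef_pos: [0.5517, 0.2924, 0.0269]
orientation: [0.145, 3.138, -0.0]
contact_force: [-0.3, 0.0, -0.7]
opening: -0.0003
grip_force: 0.0
```

```bash
python3 -c "
from h import *
todo([-.0015,.1,.0225])"
```

```text
t 4.2 tin pos [0.0006 0.1047 0.0269] shift units [ 0.053 -0.117  0.11 ] turn units [-0.001  0.001 -0.004] F [-0.3  0.  -0.7]
```

Emit:
move_arm(
  plan=[
    [[0, 0.2, 0], [0, 0, 0]],
    [[0, 0.8, -0.5], [0, 0, 0]],
    [[0, 0.8, -1], [0, 0, 0]],
    [[0, 0.8, -1], [0, 0, 0]],
    [[0, 0, 0], [0, 0, 0]],
  ],
)

```text
time: 4.7
eef_pos: [0.5639, 0.4013, 0.131]
orientation: [0.138, 3.129, 0.011]
contact_force: [0.5, -0.8, -0.3]
opening: 0.0002
grip_force: 0.0
```

```bash
python3 -c "
from h import *
todo([-.028,.1,.19]);s=yellow()"
```

```text
t 4.7 tin pos [0.0028 0.2143 0.131 ] shift units [ 0.767 -2.843 -1.502] turn units [0.062 0.073 0.029] F [ 0.5 -0.8 -0.3]
pencil n 232 [[0.0022, -0.0756, 0.0025], [0.0042, -0.0733, 0.0029], [0.0019, -0.0732, 0.0048]] [[-0.0001, 0.0944, 0.0216], [-0.0044, 0.0963, 0.0198], [-0.0023, 0.0964, 0.0203]]
marker [[-0.0237, -0.1276, 0.0361], [-0.0322, -0.1276, 0.0388], [-0.0302, -0.1273, 0.0397], [-0.026, -0.1272, 0.0388]]
```

The tip rode too high (27 mm) and missed the pencil. I'll go again and correct the height before pushing.

Emit:
move_arm(
  plan=[
    [[0.1, -0.7, 1], [0, 0, 0]],
    [[0, -0.7, 1], [0, 0, 0]],
    [[0, -0.7, 0.5], [0, 0, 0]],
    [[0, 0, 0], [0, 0, 0]],
    [[0, 0, 0], [0, 0, 0]],
  ],
)

```text
time: 5.25
eef_pos: [0.5488, 0.3111, 0.0239]
orientation: [-0.146, -3.136, 0.001]
contact_force: [0.1, 1.1, 0.7]
opening: -0.0003
grip_force: 0.0
```

```bash
python3 -c "
from h import *
todo([-.0015,.115,.0225])"
```

```text
t 5.25 tin pos [-0.004   0.123   0.0239] shift units [-0.062 -0.201  0.035] turn units [-0.006 -0.014 -0.011] F [0.1 1.1 0.7]
```

Emit:
move_arm(
  plan=[
    [[-0.06, -0.2, 0.03], [0, 0, 0]],
    [[0, 0, 0], [0, 0, 0]],
    [[0, 0, 0], [0, 0, 0]],
  ],
)

```text
time: 5.55
eef_pos: [0.5517, 0.3041, 0.0241]
orientation: [0.144, 3.137, 0.001]
contact_force: [-0.1, 0.4, -0.7]
opening: -0.0001
grip_force: 0.0
```

```bash
python3 -c "
from h import *
todo([-.0015,.1,.0225])"
```

```text
t 5.55 tin pos [-0.0005  0.1163  0.0241] shift units [ 0.025 -0.408  0.04 ] turn units [0.005 0.009 0.001] F [-0.1  0.4 -0.7]
```

Emit:
move_arm(
  plan=[
    [[0, -0.1, 0.05], [0, 0, 0]],
    [[0, -0.1, 0], [0, 0, 0]],
    [[0, -0.1, 0], [0, 0, 0]],
    [[0, -0.12, 0], [0, 0, 0]],
    [[0, 0, 0], [0, 0, 0]],
  ],
)

```text
time: 6.05
eef_pos: [0.5495, 0.2861, 0.0215]
orientation: [-0.145, -3.138, 0.0]
contact_force: [0.2, 0.6, 0.3]
opening: 0.0001
grip_force: 0.0
```

```bash
python3 -c "
from h import *
todo([-.0015,.1,.0225]);todo([-.0015,.1,.0225])"
```

```text
t 6.05 tin pos [-0.001   0.0982  0.0215] shift units [ 0.012  0.044 -0.024] turn units [-0.002 -0.001 -0.006] F [0.2 0.6 0.3]
t 6.05 tin pos [-0.001   0.0982  0.0215] shift units [ 0.012  0.044 -0.024] turn units [-0.002 -0.001 -0.006] F [0.2 0.6 0.3]
```

Emit:
move_arm(
  plan=[
    [[0, 0.05, -0.3], [0, 0, 0]],
    [[0, 0.8, -0.5], [0, 0, 0]],
    [[0, 0.8, -1], [0, 0, 0]],
    [[0, 0.8, -1], [0, 0, 0]],
    [[0, 0, 0], [0, 0, 0]],
  ],
)

```text
time: 6.55
eef_pos: [0.5615, 0.3885, 0.1388]
orientation: [0.139, 3.129, 0.011]
contact_force: [-0.1, -0.0, -0.9]
opening: 0.0001
grip_force: 0.0
```

```bash
python3 -c "
from h import *
todo([-.028,-.165,.19]);s=yellow()"
```

```text
t 6.55 tin pos [0.0015 0.2013 0.1388] shift units [ 0.755 -9.146 -1.354] turn units [0.062 0.077 0.026] F [-0.1 -0.  -0.9]
pencil n 318 [[0.0021, -0.0754, 0.0043], [0.0017, -0.073, 0.0066], [0.0015, -0.0707, 0.0079]] [[nan, nan, nan], [nan, nan, nan], [nan, nan, nan]]
marker [[-0.0301, -0.1278, 0.0369], [-0.0322, -0.1277, 0.038], [-0.0238, -0.1275, 0.0365], [-0.026, -0.1272, 0.0388]]
```

Emit:
move_arm(
  plan=[
    [[0.2, -0.9, -0.4], [0, 0, 0]],
    [[0.2, -0.9, -0.4], [0, 0, 0]],
    [[0.2, -0.9, -0.4], [0, 0, 0]],
    [[0.15, -1, 0], [0, 0, 0]],
    [[0, -1, 0], [0, 0, 0]],
  ],
)

```text
time: 7.1
eef_pos: [0.5098, 0.1968, 0.1797]
orientation: [-0.144, -3.138, 0.0]
contact_force: [0.4, -0.0, 1.1]
opening: 0.0001
grip_force: 0.0
```

Emit:
move_arm(
  plan=[
    [[0, -1, 0], [0, 0, 0]],
    [[0, -1, 0], [0, 0, 0]],
    [[0, -1, 0], [0, 0, 0]],
    [[0, -1, 0], [0, 0, 0]],
    [[0, 0, 0], [0, 0, 0]],
  ],
)

```text
time: 7.6
eef_pos: [0.4954, 0.035, 0.1793]
orientation: [-0.152, -3.137, 0.002]
contact_force: [0.2, 0.6, 0.8]
opening: 0.0002
grip_force: 0.0
```

```bash
sed -i 's/&(u<340)$/\&(u<340)\&np.isfinite(T[...,0])/' h.py; python3 -c "
from h import *
todo([-.028,-.165,.1]);s=yellow();save(s,'pics/t3.png',(200,145,340,235),5.7)"
```

```text
t 7.6 tin pos [-0.0319 -0.1567  0.1793] shift units [-0.1   -0.203  1.982] turn units [-0.011 -0.01  -0.041] F [0.2 0.6 0.8]
pencil n 319 [[0.002, -0.0754, 0.0047], [0.002, -0.0733, 0.0035], [0.004, -0.0731, 0.0049]] [[0.0033, 0.0934, 0.007], [0.0014, 0.0936, 0.0025], [0.0058, 0.0938, 0.0032]]
marker [[-0.0321, -0.1281, 0.0359], [-0.03, -0.1279, 0.0363], [-0.0258, -0.1278, 0.0356], [-0.028, -0.1277, 0.0369]]
```

View pics/t3.png

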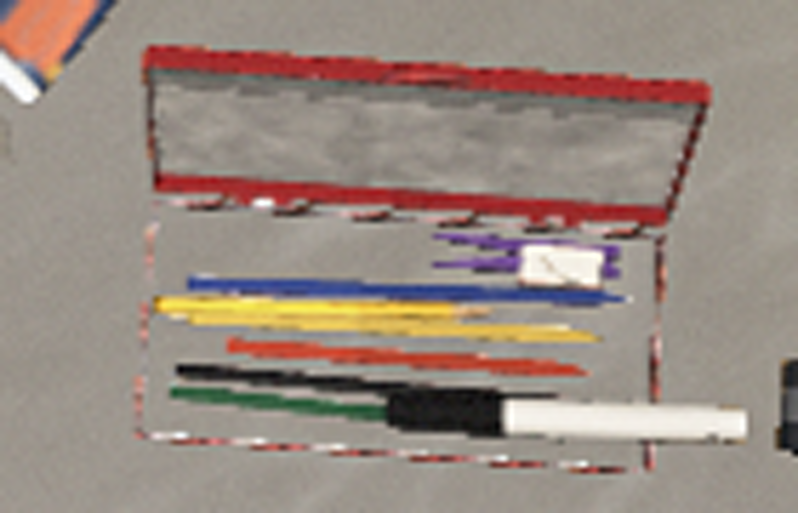

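The yellow pencil has dropped in: its outer end at crop (155,305) is inside the left wall, at floor height and y≈0.094. Next is the marker, whose end is at crop (745,423).

Emit:
move_arm(
  plan=[
    [[-0.1, -0.2, 0.9], [0, 0, 0]],
    [[0, 0, 1], [0, 0, 0]],
    [[0, 0, 1], [0, 0, 0]],
    [[0, 0, 0.9], [0, 0, 0]],
    [[0, 0, 0], [0, 0, 0]],
  ],
)

```text
time: 8.15
eef_pos: [0.4958, 0.0318, 0.0238]
orientation: [-0.143, -3.13, -0.001]
contact_force: [-0.9, 0.3, 0.4]
opening: 0.0002
grip_force: 0.0
```

```bash
python3 -c "
from h import *
todo([-.028,-.14,.025])"
```

```text
t 8.15 tin pos [-0.0312 -0.1599  0.0238] shift units [-0.081  0.497 -0.031] turn units [ 0.001 -0.069  0.005] F [-0.9  0.3  0.4]
```

Emit:
move_arm(
  plan=[
    [[-0.08, 0.3, 0], [0, 0, 0]],
    [[0, 0.3, 0], [0, 0, 0]],
    [[0, 0.25, 0], [0, 0, 0]],
    [[0, 0.25, 0], [0, 0, 0]],
    [[0, 0, 0], [0, 0, 0]],
  ],
)

```text
time: 8.65
eef_pos: [0.5076, 0.0759, 0.0284]
orientation: [0.141, 3.137, 0.001]
contact_force: [-0.5, -0.1, -0.9]
opening: 0.0002
grip_force: 0.0
```

```bash
python3 -c "
from h import *
todo([-.028,-.1,.025])"
```

```text
t 8.65 tin pos [-0.0235 -0.1149  0.0284] shift units [0.113 0.374 0.084] turn units [0.003 0.011 0.015] F [-0.5 -0.1 -0.9]
```

Emit:
move_arm(
  plan=[
    [[0.08, 0.1, 0.1], [0, 0, 0]],
    [[0, 0.1, 0], [0, 0, 0]],
    [[0, 0.1, 0], [0, 0, 0]],
    [[0, 0.12, 0], [0, 0, 0]],
    [[0, 0, 0], [0, 0, 0]],
  ],
)

```text
time: 9.15
eef_pos: [0.5056, 0.0918, 0.0236]
orientation: [0.144, 3.138, 0.0]
contact_force: [0.5, 1.0, -0.5]
opening: -0.0002
grip_force: 0.0
```

```bash
python3 -c "
from h import *
todo([-.028,-.1,.025])"
```

```text
t 9.15 tin pos [-0.0269 -0.0992  0.0236] shift units [ 0.027 -0.019 -0.035] turn units [0.002 0.001 0.002] F [ 0.5  1.  -0.5]
```

Emit:
move_arm(
  plan=[
    [[0, -0.05, -0.4], [0, 0, 0]],
    [[0, -0.8, -0.5], [0, 0, 0]],
    [[0, -0.8, -1], [0, 0, 0]],
    [[0, -0.6, -1], [0, 0, 0]],
    [[0, 0, 0], [0, 0, 0]],
  ],
)

```text
time: 9.65
eef_pos: [0.5003, -0.0004, 0.1434]
orientation: [0.148, 3.13, -0.003]
contact_force: [0.2, -0.1, -0.6]
opening: -0.0002
grip_force: 0.0
```

```bash
python3 -c "
from h import *
todo([.1,0,.19]);s=yellow()
W=pts(s);T=tin(W);T[...,2]-=.003
H,S,V=cv2.split(cv2.cvtColor(s['pixels'],cv2.COLOR_RGB2HSV))
v,u=np.mgrid[:384,:512]
m=((H<6)|(H>172))&(S>130)&(V>70)&(u>200)&(u<340)&(v>145)&(v<190)&(T[...,2]>.09)
print('lid top',np.round(np.nanmedian(T[m],0),4),np.nanpercentile(T[m],[2,98],axis=0).round(4))
save(s,'pics/t4.png',(190,125,350,245),5)"
```

```text
t 9.65 tin pos [-0.0237 -0.1916  0.1434] shift units [-3.089  4.798 -1.146] turn units [-0.01   0.066 -0.024] F [ 0.2 -0.1 -0.6]
pencil n 318 [[0.0021, -0.0755, 0.0035], [0.0041, -0.0731, 0.0043], [0.0018, -0.073, 0.0062]] [[0.0033, 0.0934, 0.007], [0.0013, 0.0934, 0.0044], [0.0054, 0.0935, 0.0081]]
marker [[-0.0383, -0.097, 0.0217], [-0.0317, -0.0957, 0.0131], [-0.034, -0.0955, 0.0157], [-0.0296, -0.0954, 0.0142]]
lid top [ 0.0822 -0.0017  0.104 ] [[ 0.0783 -0.0938  0.1011]
 [ 0.0861  0.0932  0.1078]]
```

View pics/t4.png

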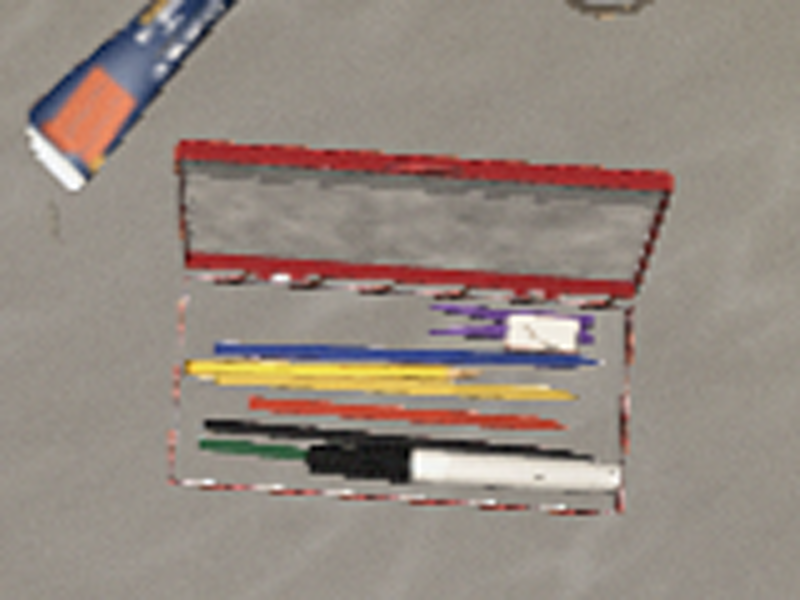

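The marker now lies inside too, with its outer end at crop (618,478), y≈-0.0955 and its top near 15 mm. The lid lip sits at about tin x 0.086, z 0.106 (about 1.9 rad), so I'll go behind the lid.

Emit:
move_arm(
  plan=[
    [[-0.2, 0.4, -0.6], [0, 0, 0]],
    [[-0.4, 0.7, -0.5], [0, 0, 0]],
    [[-0.6, 0.7, -0.1], [0, 0, 0]],
    [[-0.6, 0.7, 0], [0, 0, 0]],
    [[-0.6, 0.7, 0], [0, 0, 0]],
  ],
)

```text
time: 10.2
eef_pos: [0.605, 0.1229, 0.1857]
orientation: [-0.143, -3.137, 0.0]
contact_force: [0.1, 0.2, 0.5]
opening: -0.0002
grip_force: 0.0
```

Emit:
move_arm(
  plan=[
    [[-0.5, 0.6, 0], [0, 0, 0]],
    [[-0.5, 0.5, 0], [0, 0, 0]],
    [[-0.45, 0.4, 0], [0, 0, 0]],
    [[0, 0, 0], [0, 0, 0]],
    [[0, 0, 0], [0, 0, 0]],
  ],
)

```text
time: 10.7
eef_pos: [0.667, 0.176, 0.1849]
orientation: [-0.143, -3.136, 0.001]
contact_force: [-0.5, -0.4, -1.4]
opening: -0.0001
grip_force: 0.0
```

```bash
python3 -c "
from h import *
todo([.13,0,.087])"
```

```text
t 10.7 tin pos [ 0.1261 -0.0006  0.1849] shift units [-0.104  0.018  2.448] turn units [-0.006 -0.021  0.007] F [-0.5 -0.4 -1.4]
```

Emit:
move_arm(
  plan=[
    [[-0.15, 0, 0.8], [0, 0, 0]],
    [[0, 0, 0.8], [0, 0, 0]],
    [[0, 0, 0.8], [0, 0, 0]],
    [[0, 0, 0], [0, 0, 0]],
  ],
)

```text
time: 11.1
eef_pos: [0.6696, 0.1739, 0.0859]
orientation: [-0.145, -3.13, 0.003]
contact_force: [-2.1, -0.4, -0.6]
opening: -0.0003
grip_force: 0.0
```

```bash
python3 -c "
from h import *
todo([.0675,0,.091])"
```

```text
t 11.1 tin pos [ 0.1289 -0.0025  0.0859] shift units [ 1.536  0.062 -0.114] turn units [-0.018 -0.071 -0.006] F [-2.1 -0.4 -0.6]
```

Emit:
move_arm(
  plan=[
    [[0.3, 0, 0], [0, 0, 0]],
    [[0.3, 0, -0.02], [0, 0, 0]],
    [[0.3, 0, -0.03], [0, 0, 0]],
    [[0.3, 0, -0.03], [0, 0, 0]],
    [[0.3, 0, -0.03], [0, 0, 0]],
  ],
)

```text
time: 11.6
eef_pos: [0.6151, 0.1803, 0.0978]
orientation: [0.145, 3.134, 0.001]
contact_force: [3.4, -0.2, 2.4]
opening: -0.0001
grip_force: 1.3
```

```bash
python3 -c "
from h import *
todo([.048,0,.0955])"
```

```text
t 11.6 tin pos [ 0.0741 -0.0011  0.0978] shift units [0.652 0.027 0.056] turn units [ 0.006  0.035 -0.005] F [ 3.4 -0.2  2.4]
```

Emit:
move_arm(
  plan=[
    [[0.2, 0, 0.12], [0, 0, 0]],
    [[0.2, 0, 0], [0, 0, 0]],
    [[0.2, 0, 0], [0, 0, 0]],
    [[0, 0, 0], [0, 0, 0]],
  ],
)

```text
time: 12.0
eef_pos: [0.5889, 0.1828, 0.0903]
orientation: [-0.144, -3.137, 0.0]
contact_force: [-0.4, -0.1, -0.8]
opening: 0.0
grip_force: 0.0
```

```bash
cat >> h.py <<'E'
def lid():
    s=shot('top');T=tin(pts(s));T[...,2]-=.003
    m=(np.abs(np.abs(T[...,1])-.075)<.015)&(T[...,2]>.033)&(T[...,0]>-.06)&(T[...,0]<.1)
    q=T[m];A=np.arctan2(q[:,2]-.0206,-(q[:,0]-.0467));r=np.hypot(q[:,2]-.0206,q[:,0]-.0467);k=r>.075
    if k.sum(): print("lid deg~",np.degrees(np.median(A[k])).round(1),"lip z",q[:,2].max().round(4),k.sum())
    else: print("lid low",len(q))
    return s
E
python3 -c "
from h import *
todo([.029,0,.0905]);lid()"
```

```text
t 12.0 tin pos [ 0.0477 -0.001   0.0903] shift units [ 0.468  0.026 -0.004] turn units [-0.002 -0.01   0.001] F [-0.4 -0.1 -0.8]
lid deg~ 81.7 lip z 0.6549 1758
```

Emit:
move_arm(
  plan=[
    [[0.24, 0, 0.03], [0, 0, 0]],
    [[0.24, 0, 0.06], [0, 0, 0]],
    [[0.2, 0, 0.1], [0, 0, 0]],
    [[0.2, 0, 0.12], [0, 0, 0]],
    [[0, 0, 0], [0, 0, 0]],
  ],
)

```text
time: 12.55
eef_pos: [0.5529, 0.1861, 0.0769]
orientation: [-0.143, -3.136, 0.0]
contact_force: [-0.1, 0.2, 0.3]
opening: 0.0002
grip_force: 0.0
```

```bash
python3 -c "
from h import *
todo([-.0024,0,.0666]);lid()"
```

```text
t 12.55 tin pos [ 0.0116 -0.0011  0.0769] shift units [0.349 0.027 0.259] turn units [-0.004 -0.022  0.004] F [-0.1  0.2  0.3]
lid deg~ 80.6 lip z 0.6272 652
```

```bash
cat >> h.py <<'E'
def lid2():
    for n in("top","side"):
        s=shot(n);T=tin(pts(s));T[...,2]-=.003*(n=="top");H,S,V=cv2.split(cv2.cvtColor(s["pixels"],cv2.COLOR_RGB2HSV))
        m=((H<8)|(H>170))&(S>110)&(V>40)&(np.abs(T[...,1])<.11)&(T[...,2]<.13)&(T[...,2]>.022)&(np.abs(T[...,0])<.12)
        q=T[m];d=np.hypot(q[:,2]-.0206,q[:,0]-.0467);q=q[(d>.06)&(d<.1)];A=np.degrees(np.arctan2(q[:,2]-.0206,.0467-q[:,0]))
        print(n,len(q),np.percentile(A,[5,50,95]).round(1) if len(q) else"")
E
python3 -c "
from h import *
lid2()"
```

```text
top 305 [44.8 49.5 51.5]
side 285 [45.7 50.2 52.7]
```

The lid is following and is now at about 45°.

Emit:
move_arm(
  plan=[
    [[0.18, 0, 0.15], [0, 0, 0]],
    [[0.17, 0, 0.15], [0, 0, 0]],
    [[0.13, 0, 0.2], [0, 0, 0]],
    [[0.12, 0, 0.22], [0, 0, 0]],
    [[0, 0, 0], [0, 0, 0]],
  ],
)

```text
time: 13.2
eef_pos: [0.5292, 0.188, 0.0474]
orientation: [-0.144, -3.135, 0.001]
contact_force: [-0.7, 0.3, -0.3]
opening: -0.0
grip_force: 0.0
```

```bash
python3 -c "
from h import *
todo([-.017,0,.0304]);lid2()"
```

```text
t 13.2 tin pos [-0.0123 -0.0013  0.0474] shift units [0.117 0.034 0.426] turn units [-0.008 -0.026  0.002] F [-0.7  0.3 -0.3]
top 261 [16.9 18.8 21.2]
side 472 [16.5 20.9 23.8]
```

Now about 13°. I'll press down the rest of the way.

Emit:
move_arm(
  plan=[
    [[0.06, 0, 0.13], [0, 0, 0]],
    [[0.06, 0, 0.13], [0, 0, 0]],
    [[0, 0, 0.1], [0, 0, 0]],
    [[0, 0, 0.07], [0, 0, 0]],
    [[0, 0, 0], [0, 0, 0]],
  ],
)

```text
time: 13.8
eef_pos: [0.5259, 0.1885, 0.0312]
orientation: [-0.144, -3.137, 0.001]
contact_force: [-0.2, -0.3, -0.2]
opening: -0.0005
grip_force: 0.0
```

```bash
python3 -c "
from h import *
todo([-.02,0,.0304]);lid2()"
```

```text
t 13.8 tin pos [-0.0156 -0.0011  0.0312] shift units [0.111 0.028 0.021] turn units [-0.003 -0.01  -0.   ] F [-0.2 -0.3 -0.2]
top 253 [3.4 5.5 8.2]
side 506 [ 3.3  7.9 11.1]
```

Emit:
move_arm(
  plan=[
    [[0.1, 0, 0.04], [0, 0, 0]],
    [[0, 0, 0.03], [0, 0, 0]],
    [[0, 0, 0], [0, 0, 0]],
    [[0, 0, 0], [0, 0, 0]],
  ],
)

```text
time: 14.3
eef_pos: [0.5238, 0.189, 0.0307]
orientation: [0.144, 3.135, 0.0]
contact_force: [-1.4, -1.6, 14.5]
opening: 0.0002
grip_force: 7.4
```

Emit:
move_arm(
  plan=[
    [[0, 0, 0.03], [0, 0, 0]],
    [[0, 0, 0], [0, 0, 0]],
    [[0, 0, 0], [0, 0, 0]],
  ],
)

```text
time: 14.6
eef_pos: [0.5238, 0.189, 0.0304]
orientation: [0.144, 3.135, 0.0]
contact_force: [-6.0, -3.6, 27.6]
opening: 0.0002
grip_force: 13.9
```

The lid meets 28 N at z = 30.4 mm, which is the shut height. I'll lift off and check.

Emit:
move_arm(
  plan=[
    [[0, 0, -0.3], [0, 0, 0]],
    [[0, 0, -1], [0, 0, 0]],
    [[0, 0, -1], [0, 0, 0]],
    [[0.8, 0.5, -0.8], [0, 0, 0]],
    [[0.8, 0.5, -0.5], [0, 0, 0]],
  ],
)

```text
time: 15.1
eef_pos: [0.4628, 0.235, 0.1744]
orientation: [0.147, 3.135, 0.002]
contact_force: [0.3, 1.1, -0.9]
opening: 0.0001
grip_force: 0.0
```

Emit:
move_arm(
  plan=[
    [[0.9, 0.5, 0], [0, 0, 0]],
    [[0.9, 0.5, 0], [0, 0, 0]],
    [[0.9, 0.5, 0], [0, 0, 0]],
    [[0, 0, 0], [0, 0, 0]],
    [[0, 0, 0], [0, 0, 0]],
  ],
)

```text
time: 15.6
eef_pos: [0.3598, 0.3047, 0.1721]
orientation: [0.141, 3.138, 0.0]
contact_force: [0.9, 0.7, -0.3]
opening: 0.0
grip_force: 0.0
```

```bash
python3 -c "
from h import *
s=shot('top');T=tin(pts(s));T[...,2]-=.003
for x in(-.04,-.02,0,.02,.04):
    m=(np.abs(T[...,0]-x)<.006)&(np.abs(T[...,1])<.085);print(x,np.nanmedian(T[m][:,2]).round(4))
save(s,'pics/t5.png',(180,100,360,235),4.4)
b=shot('side');print(observe()['contact_force'])"
```

```text
-0.04 0.0282
-0.02 0.0281
0 0.0281
0.02 0.0282
0.04 0.0281
[ 0.50931152  0.71745827 -1.11124717]
```

View pics/t5.png

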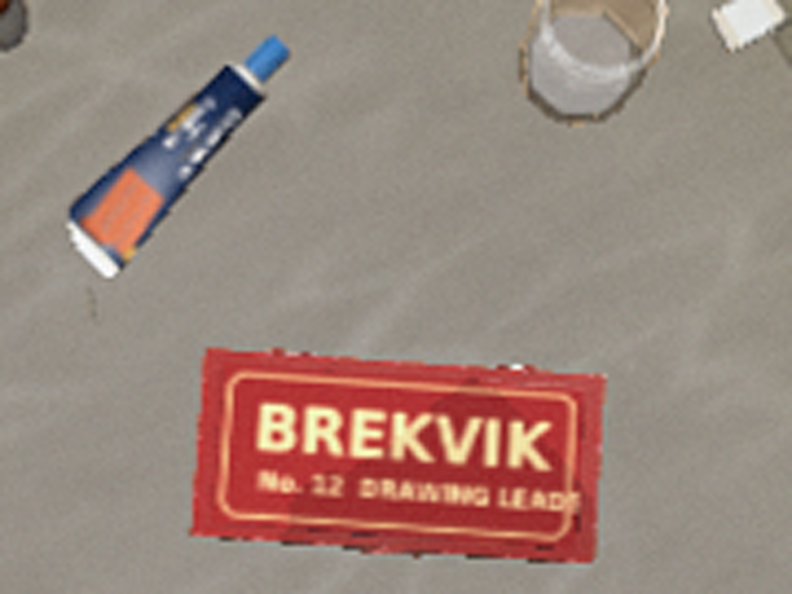

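The lid is flat and shut from crop (195,350) to (605,560), at the same height from front to back. The arm is clear, so I'm handing in.

```bash
python3 -c "
from rig import *
print(job_done())"
```

```text
the job is handed in; nothing more can be done
None
```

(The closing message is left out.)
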